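# Open the breaker flap with one press and reset the tripped breaker

### The arm

A 6-joint arm with a two-finger parallel gripper is mounted at the origin on a cart in front of the work surface, level with it; the furniture and walls round the work are solid. World frame = base frame: x ahead of the robot, y to its left, z up, the work surface at z = 0. Lengths are in m, angles in rad, forces in N, time in s.
With the tool pointing down it reaches from about 0.35 to 0.875 m from the base axis. Payload 4.2 kg.
Tool frame: the origin (TCP) lies at the very end of the fingers, on their centre line; the grasp point (between the pads) lies 19 mm behind it (bot.grip_point_offset is the distance from the TCP to the grasp point, in m); z points along the fingers, y is the line along which they close (so a half turn about z gives the same grasp; the last joint's range is limited). The gripper opens to 87 mm and grips with 3 to 60 N. Pads are 19 mm wide; open, the fingers measure 117 mm over their backs; the gripper's body (75 mm by 190 mm) begins 51 mm behind the grasp point.
Start: joints at [1.542, 0.385, 0.008, 0, -1.194, -0.259], TCP at [0.177, 0.599, 0.223] pointing down, gripper open.
Joint ranges: [-3.14, 3.14], [-1.21, 2.06], [-1.07, 1.41], [-3.16, 2.05], [-2.99, -0.16], [-3.1, 3.1]. Speed limits (rad/s): [2.79, 2.79, 3.14, 3.14, 3.14, 3.14].

### API

Orientations are given as a unit quaternion [x, y, z, w].
In Python, from rig import bot gives the robot as it stands.
- The arm moves only by the tool drive_tool, never from a script. Its argument "targets" is a list of rows, each an object of numbers: "x", "y", "z": the shift along the tool's x, y, z scaled (see below); "rx", "ry", "rz": the turn, a rotation vector about the tool's x, y, z scaled (see below); "jaw": the opening, from -1 (shut) to 1 (fully open). A call has 1 to 12 rows; each row is the pose to reach, as a shift and turn from the pose commanded when the call began, along the tool's axes at that moment, turning the shorter way round; what a row does not reach only later rows make up. The controller multiplies each number of a shift by 50 cm and each number of a turn by 360 degrees. A row lasts 1/12 s, in which the tool goes at most 41.7 mm and 7.16 degrees, less where a joint would pass 70% of its speed; a pose out of reach is approached as far as the arm can. A call with a number of a shift or a turn outside -1 to 1 is refused whole. A call with a gripper value outside its range is refused whole. The fingers move at their own pace and stop on an object; "force" is the grip in N (left out, the last holds). Time passes only in rows, so rows that repeat a pose let the fingers close. It gives the time, the measured TCP pose, the force, the opening and the grip force at its end, in the units of the state.
- bot.sense(): the state, without advancing time (a new reading comes with each control period).
- bot.camera(name): name is "scene" or "top" or "wrist"; returns (picture, depth): 420x560x3 uint8, red, green, blue; 420x560 float32, m along the optical axis (not along the pixel's ray), 0 where there is no reading.
- bot.calibration(name): a dict with "fov_y" (degrees; the focal length in pixels is half the picture's height over the tangent of half this angle, whatever the lens; pixels are square), "cx", "cy" (the principal point, pixels), "k1" (the pictures are not rectified: a ray, as slopes to the right and down, at radius r is drawn at 1 + k1 r^2 times it, then the intrinsics apply), "rvec" (rotation vector, rad) and "tvec" (3), from world to camera coordinates, as OpenCV has them. Camera axes: x right, y down, z forward; pixel columns grow to the right and rows downward; lengths in m; the calibration is good to about 2 mm. A picture is of the moment at which its call begins: read the wrist's pose just before it. calibration takes no time and is no camera call; for the wrist camera it gives the pose at the moment of the call.
- bot.sign_off(): hands the job in; it is judged then, once.
Trained networks look in the newest picture that a camera, given by its name, has taken for a name from the list of things; names that differ only in an ending like _2 or _b are one class to them, and where a whole thing is asked for, a point or a joint stands for the part that bears it (a point fixed in the world has none). Each returns a list of dicts, best first, with "confidence" (0 to 1); they miss things now and then, are a little off and sometimes report something else, mostly with a low value. They report only what shows in the picture. A call takes as long as a camera call.
- bot.recognise(label, camera): "location" ([row, column] in pixels, amid what is visible of it).
- bot.silhouettes(label, camera): "pixels" (420x560 bool, what is visible of it) and "location" ([row, column] in pixels, amid what is visible of it).
The state is a dict: "clock": time; "joint_positions": joint angles; "joint_velocities": joint speeds; "effort": joint torques, N m; "position": TCP position; "eef_rot": TCP orientation; "force": force on the tool from outside, world axes, zero at the start; "moment": the same for the moment, N m; "gripper_width": finger opening in m; "finger_force": force on a finger pad.
Only numpy, scipy, OpenCV 4.12 (cv2) and the standard library are available. Lean on these libraries where they do the work, as an engineer would, in place of code of your own. Each camera call takes 0.05 s, during which the arm holds its last target. There are 200 camera calls.

### The job

An outlet of the bench breaker unit has gone dead. With the fingertips, press the front edge of the unit's smoked flap in once so that its push-push catch lets go, let the flap spring fully open by itself, and wait a second to see that it stays open; then push the one breaker button that has popped up fully in, and leave the flap standing open. Touch and press only: pinch, lift or carry nothing, do not push the flap back down, and leave the things round the unit where they are.

Things in the scene. Friction and masses are not known exactly. Their poses are not given: they have to be found in the camera images.
- breaker_unit: grey unit screwed to the bench, 120 mm deep (x), 160 mm wide (y), 50 mm high, three outlets in its front. Origin: centre of its underside; x to its back, y left, z up. A smoked clear flap, 72x132 mm, top 53 mm above the bench, hinged at the rear, covers a well (floor at 28 mm, x -40 to +12 mm, y +-68 mm) with three breakers in a row across it, at x -13 mm and y -38, 0, +38 mm
- flap (a joint): angle of the flap. 0 = shut on its catch; -0.085 = pressed in to the stop (6 mm at the front edge); 2.3 = fully open, leaning back, free edge 103 mm above the bench. Pressed past -0.06 (2 to 3 N at the front edge) and let go, the push-push catch frees it; it swings up on its damped spring in some 2 s and stays. Pushing it shut would lock it again
- flap_press (a point): where to press the shut flap: ribbed thumb patch in the middle of its front edge, 13 mm in from the edge, on its top face; pressed straight down. Moves with the flap; 59 mm from the hinge axis
- flap_hinge (a point): middle of the flap's hinge axis, 49 mm above the bench; the axis runs along the unit's y
- button_a (a joint): round black push button (13.6 mm across) of one breaker. 0 = popped up, tripped, top 44.5 mm above the bench; 0.0085 = fully in, top 36 mm above the bench. Over-centre: about 4 N straight down starts it, past half its stroke it snaps in and stays. At the start exactly one of the three is popped up; pushing the two that are in does nothing
- button_a_top (a point): centre of the top face of button_a; moves with it. The steel collar round it ends 33 mm above the bench, so even a pushed-in button stands 3 mm proud
- button_b (a joint): round black push button (13.6 mm across) of one breaker. 0 = popped up, tripped, top 44.5 mm above the bench; 0.0085 = fully in, top 36 mm above the bench. Over-centre: about 4 N straight down starts it, past half its stroke it snaps in and stays. At the start exactly one of the three is popped up; pushing the two that are in does nothing
- button_b_top (a point): centre of the top face of button_b; moves with it. The steel collar round it ends 33 mm above the bench, so even a pushed-in button stands 3 mm proud
- button_c (a joint): round black push button (13.6 mm across) of one breaker. 0 = popped up, tripped, top 44.5 mm above the bench; 0.0085 = fully in, top 36 mm above the bench. Over-centre: about 4 N straight down starts it, past half its stroke it snaps in and stays. At the start exactly one of the three is popped up; pushing the two that are in does nothing
- button_c_top (a point): centre of the top face of button_c; moves with it. The steel collar round it ends 33 mm above the bench, so even a pushed-in button stands 3 mm proud
- body_ivory: cream hollow printed cylinder, 76x68 mm, 104 mm tall, standing left of the unit; loose bystander, to be left where it is. Origin: centre of its underside
- body_black4: black hollow printed cylinder, 76x69 mm, 110 mm tall, standing left of the unit; loose bystander, to be left where it is. Origin: centre of its underside
- paste_jar: white jar with blue screw top, 55 mm across, 54 mm tall, right of the unit; loose bystander, to be left where it is. Origin: centre of its underside
- sanding_block: wooden block wrapped in abrasive paper, 38x68 mm, 25 mm tall, right of the unit; loose bystander, to be left where it is. Origin: centre of its underside
- usb_stick: small light-grey memory stick, 18x70 mm, 9 mm tall, lying in front of the unit; loose bystander, to be left where it is. Origin: centre of its underside
- tweezers: thin steel tweezers, 17x123 mm, 8 mm tall, lying in front of the unit; loose bystander, to be left where it is. Origin: centre of its underside

How it is judged:
By the outcome, as a careful person would: the job done as asked, in the order asked, and still so for the second after the job is handed in, with the robot touching nothing.
It also fails if it takes over 35 s, if anything falls off the work surface, if the arm or the gripper's body presses on something with over 40 N, if the wrist force passes 120 N, or if a joint passes its speed limit or range.

## Working session

There is one attempt and no reset: what is moved stays moved. The work goes in short steps, Python scripts to look and compute and a tool call to move; the robot and the scene stay as the last step left them, time stands still between calls to the robot, and variables do not carry over. Pictures are saved under pics/ and viewed, at most 10 in all, crops included, and the job is handed in when it is done.

Besides the shell and the picture viewer there is one more tool, called by a JSON object that holds its "name" and its "arguments", one argument or row to a line. drive_tool: Moves the arm, as the interface text tells. Shifts and turns lie within -1 to 1; 1 stands for 50 cm of shift or 360 degrees of turn. Its arguments: {"type":"object","properties":{"targets":{"type":"array"},"force":{"type":"number"}},"required":["targets"]}

```bash
mkdir -p pics; cat > h.py <<'E'
import numpy as np, cv2
from rig import bot
from scipy.spatial.transform import Rotation as R
def cal(n):
    c=bot.calibration(n); f=210/np.tan(np.radians(c["fov_y"])/2)
    return c,f
def world(n,px,depth,c=None):
    """px: Nx2 (row,col); depth: N"""
    c=c or bot.calibration(n); f=210/np.tan(np.radians(c["fov_y"])/2)
    px=np.atleast_2d(px).astype(float)
    K=np.array([[f,0,c["cx"]],[0,f,c["cy"]],[0,0,1]])
    s=cv2.undistortPoints(px[:,None,::-1].copy(),K,np.array([c["k1"],0,0,0,0.]))[:,0]
    p=np.c_[s,np.ones(len(s))]*np.atleast_1d(depth)[:,None]
    M=R.from_rotvec(np.ravel(c["rvec"]))
    return M.inv().apply(p-np.ravel(c["tvec"]))
def onz(n,px,z,c=None):
    a=world(n,px,1,c);b=world(n,px,2,c)
    t=(z-a[:,2])/(b[:,2]-a[:,2]); return a+(b-a)*t[:,None]
def proj(n,P):
    c,f=cal(n); K=np.array([[f,0,c["cx"]],[0,f,c["cy"]],[0,0,1]])
    return cv2.projectPoints(np.atleast_2d(P).astype(float),np.ravel(c["rvec"]),np.ravel(c["tvec"]),K,np.array([c["k1"],0,0,0,0.]))[0][:,0,::-1]
def save(n,name):
    p,d=bot.camera(n); cv2.imwrite(f"pics/{name}.png",p[:,:,::-1]); return p,d
E
python3 - <<'E'
from h import *
print(bot.sense())
for n in("top","scene"):
    p,d=save(n,n+"0")
    for l in("breaker_unit","flap_press","flap_hinge","button_a_top","body_ivory","body_black4","paste_jar","usb_stick","tweezers"):
        for r in bot.recognise(l,n)[:3]:
            px=np.array(r["location"]); i=px.round().astype(int)
            print(n,l,round(r["confidence"],2),px.round(1),world(n,px,d[i[0],i[1]]).round(3))
E
```

```text
{'clock': 0.0, 'joint_positions': array([ 1.54162517e+00,  3.85547739e-01,  6.59911431e-03, -5.00847979e-04,
       -1.19401715e+00, -2.58554596e-01]), 'joint_velocities': array([ 1.64936599e-03, -1.37091127e-03, -9.51689992e-05, -2.52463756e-04,
        4.16881462e-04, -1.25010394e-04]), 'effort': array([-1.37722282e-04, -3.90666890e+01,  1.87405497e+01,  4.22007009e+00,
        1.10024022e-02, -1.88079389e-04]), 'position': array([0.17719514, 0.59870713, 0.22145422]), 'eef_rot': array([ 9.89655713e-01, -1.43458492e-01, -1.07092202e-04,  1.10423526e-03]), 'force': array([0.77552077, 0.91279842, 0.18457722]), 'moment': array([-0.05769782,  0.04337979, -0.01204041]), 'finger_force': 0.0, 'gripper_width': 0.08701408641874918}
top breaker_unit 0.71 [221.3 309.4] [[0.498 0.084 0.051]]
top flap_press 0.7 [221.4 311.4] [[0.498 0.079 0.049]]
top flap_hinge 0.83 [220.4 311.7] [[0.5   0.079 0.052]]
top body_ivory 0.98 [227.3 232.6] [[0.491 0.247 0.001]]
top body_black4 0.93 [269.6 236.8] [[0.399 0.237 0.003]]
top paste_jar 0.74 [183.5 374.3] [[ 0.576 -0.054  0.054]]
top usb_stick 0.63 [278.  275.5] [[0.381 0.154 0.01 ]]
top usb_stick 0.35 [230.3 316.9] [[0.479 0.069 0.052]]
top tweezers 0.79 [262.4 322.1] [[ 0.413  0.052 -0.001]]
scene breaker_unit 0.66 [248.6 309.3] [[0.469 0.068 0.052]]
scene flap_press 0.67 [245.2 308. ] [[0.476 0.073 0.053]]
scene flap_hinge 0.6 [248.6 310.1] [[0.47  0.067 0.052]]
scene body_ivory 0.76 [203.4 228. ] [[0.466 0.226 0.095]]
scene body_black4 0.75 [250.2 312.3] [[0.467 0.061 0.054]]
scene body_black4 0.57 [236.6 204.3] [[0.377 0.217 0.091]]
scene paste_jar 0.93 [242.4 398. ] [[ 0.554 -0.064  0.054]]
scene usb_stick 0.71 [285.3 238.9] [[0.374 0.153 0.009]]
scene tweezers 0.91 [287.1 291.3] [[0.413 0.073 0.007]]
```

```bash
python3 - <<'E'
import cv2
im=cv2.imread("pics/top0.png")[140:300,200:410]; cv2.imwrite("pics/top0c.png",cv2.resize(im,None,fx=3.7,fy=3.7,interpolation=cv2.INTER_CUBIC))
E
```

```text
(no output)
```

View pics/top0c.png

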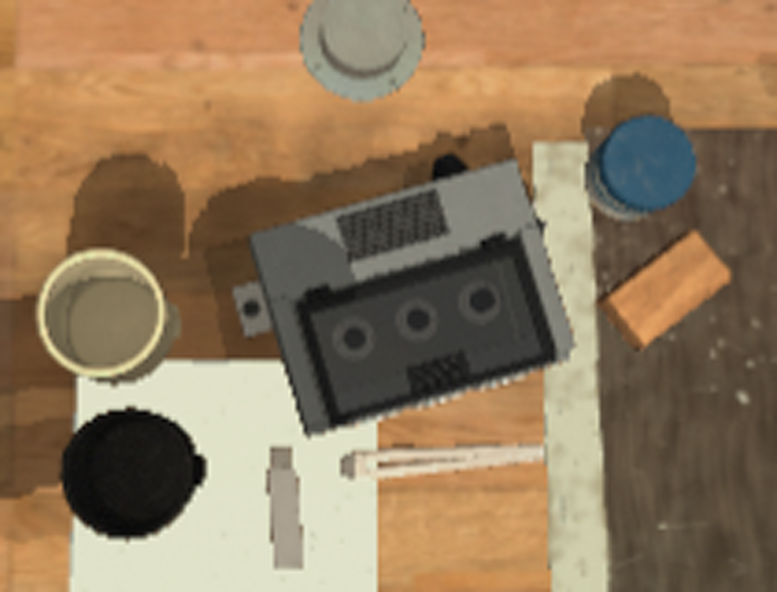

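View pics/scene0.png

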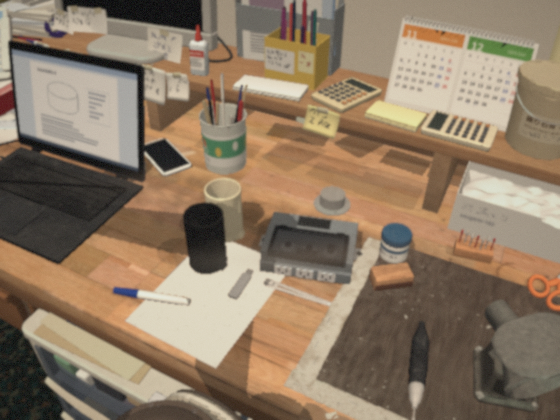

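The unit is yawed about +18° (front edge runs in the crop from (308,435) to (572,350)). The thumb patch is near crop (438,373). The bystanders stand clear of the flap. Next I fit the unit's pose from depth.

```bash
python3 - <<'E'
from h import *
for n in("top","scene"):
    p,d=bot.camera(n)
    rr,cc=np.nonzero(d>0); W=world(n,np.c_[rr,cc],d[rr,cc])
    m=(W[:,2]>.043)&(W[:,2]<.06)&(abs(W[:,0]-.5)<.11)&(abs(W[:,1]-.08)<.12)
    Q=np.zeros(d.shape,np.uint8);Q[rr[m],cc[m]]=1
    k,L,st,ce=cv2.connectedComponentsWithStats(Q); b=1+st[1:,4].argmax()
    sel=L[rr,cc]==b; P=W[sel]
    print(n,sel.sum(),cv2.minAreaRect((P[:,:2]*1000).astype(np.float32)),np.median(P[:,2]))
c=np.array([[250,237],[517,162],[573,350],[308,435],[354,338],[417,319],[482,300],[438,373]])/3.7
px=np.c_[c[:,1]+140,c[:,0]+200]-.4
print(onz("top",px[:4],.05).round(4), onz("top",px[4:7],.04).round(4),onz("top",px[7:],.053).round(4))
c=bot.calibration("wrist"); M=R.from_rotvec(np.ravel(c["rvec"])); print("cam pos",M.inv().apply(-np.ravel(c["tvec"])),"fwd",M.inv().apply([0,0,1]),c["fov_y"])
s=bot.sense();print(R.from_quat(s["eef_rot"]).as_matrix().round(3))
E
```

```text
top 3958 ((502.27374267578125, 78.96919250488281), (117.65792083740234, 160.2697296142578), 15.618139266967773) 0.04944277716262939
scene 4005 ((501.64892578125, 80.2381362915039), (123.24614715576172, 158.59280395507812), 15.764673233032227) 0.051676151325054355
[[ 0.5357  0.1713  0.05  ]
 [ 0.5777  0.0186  0.05  ]
 [ 0.4703 -0.0095  0.05  ]
 [ 0.4245  0.14    0.05  ]] [[0.4788 0.1127 0.04  ]
 [0.4893 0.0766 0.04  ]
 [0.4998 0.0392 0.04  ]] [[0.458  0.0672 0.053 ]]
cam pos [0.24915017 0.57889413 0.38452769] fwd [-0.26396759  0.0775876  -0.96140589] 59.4490337228235
[[ 0.959 -0.284 -0.   ]
 [-0.284 -0.959 -0.   ]
 [-0.     0.    -1.   ]]
```

{"name": "drive_tool", "arguments": {
  "targets": [
    {"x": 0.84,"y": 0.86,"z": 0,"rz": 0.41,"jaw": -1},
    {"x": 0.84,"y": 0.86,"z": 0,"rz": 0.41,"jaw": -1},
    {"x": 0.84,"y": 0.86,"z": 0,"rz": 0.41,"jaw": -1},
    {"x": 0.84,"y": 0.86,"z": 0,"rz": 0.41,"jaw": -1},
    {"x": 0.84,"y": 0.86,"z": 0,"rz": 0.41,"jaw": -1},
    {"x": 0.84,"y": 0.86,"z": 0,"rz": 0.41,"jaw": -1},
    {"x": 0.84,"y": 0.86,"z": 0,"rz": 0.41,"jaw": -1},
    {"x": 0.84,"y": 0.86,"z": 0,"rz": 0.41,"jaw": -1},
    {"x": 0.84,"y": 0.86,"z": 0,"rz": 0.41,"jaw": -1},
    {"x": 0.84,"y": 0.86,"z": 0,"rz": 0.41,"jaw": -1},
    {"x": 0.84,"y": 0.86,"z": 0,"rz": 0.41,"jaw": -1},
    {"x": 0.84,"y": 0.86,"z": 0,"rz": 0.41,"jaw": -1}
  ],
  "force": 20
}}

```text
invalid input
```

```bash
cat >> h.py <<'E'
def go(P,yaw=None,s=None):
    "shift/turn (scaled) from measured pose to P, tool down at yaw(deg)"
    s=s or bot.sense(); r=R.from_quat(s["eef_rot"])
    d=r.inv().apply(np.array(P)-s["position"])/.5
    y=np.radians(yaw); t=R.from_matrix(np.array([[np.cos(y),np.sin(y),0],[np.sin(y),-np.cos(y),0],[0,0,-1]]))
    rv=(r.inv()*t).as_rotvec()/(2*np.pi)
    print("t",round(s["clock"],2),"pos",s["position"].round(4),"F",s["force"].round(2),"x y z",d.round(4),"rot",rv.round(4))
E
python3 -c "
from h import *
go([.458,.067,.15],-164.3)"
```

```text
t 1.1 pos [0.1774 0.5993 0.2226] F [ 0.13  0.29 -0.45] x y z [0.8404 0.8614 0.1451] rot [ 0.     -0.      0.4106]
```

{"name": "drive_tool", "arguments": {
  "targets": [
    {"x": 0.84,"y": 0.86,"z": 0,"rx": 0,"ry": 0,"rz": 0.41,"jaw": -1},
    {"x": 0.84,"y": 0.86,"z": 0,"rx": 0,"ry": 0,"rz": 0.41,"jaw": -1},
    {"x": 0.84,"y": 0.86,"z": 0,"rx": 0,"ry": 0,"rz": 0.41,"jaw": -1},
    {"x": 0.84,"y": 0.86,"z": 0,"rx": 0,"ry": 0,"rz": 0.41,"jaw": -1},
    {"x": 0.84,"y": 0.86,"z": 0,"rx": 0,"ry": 0,"rz": 0.41,"jaw": -1},
    {"x": 0.84,"y": 0.86,"z": 0,"rx": 0,"ry": 0,"rz": 0.41,"jaw": -1},
    {"x": 0.84,"y": 0.86,"z": 0,"rx": 0,"ry": 0,"rz": 0.41,"jaw": -1},
    {"x": 0.84,"y": 0.86,"z": 0,"rx": 0,"ry": 0,"rz": 0.41,"jaw": -1},
    {"x": 0.84,"y": 0.86,"z": 0,"rx": 0,"ry": 0,"rz": 0.41,"jaw": -1},
    {"x": 0.84,"y": 0.86,"z": 0,"rx": 0,"ry": 0,"rz": 0.41,"jaw": -1},
    {"x": 0.84,"y": 0.86,"z": 0,"rx": 0,"ry": 0,"rz": 0.41,"jaw": -1},
    {"x": 0.84,"y": 0.86,"z": 0,"rx": 0,"ry": 0,"rz": 0.41,"jaw": -1}
  ],
  "force": 20
}}

```text
clock: 2.1
position: [0.4114, 0.1553, 0.2231]
eef_rot: [-0.624, 0.781, -0.0, 0.001]
force: [1.1, 0.3, -0.0]
gripper_width: 0.0148
finger_force: 0.0
```

```bash
python3 -c "
from h import *
go([.458,.067,.15],-164.3)"
```

```text
t 2.1 pos [0.4114 0.1553 0.2231] F [ 1.13  0.3  -0.01] x y z [ 0.1518 -0.1298  0.1462] rot [-0.      0.0002  0.171 ]
```

{"name": "drive_tool", "arguments": {
  "targets": [
    {"x": 0.15,"y": -0.13,"z": 0.14,"rx": 0,"ry": 0,"rz": 0.17,"jaw": -1},
    {"x": 0.15,"y": -0.13,"z": 0.14,"rx": 0,"ry": 0,"rz": 0.17,"jaw": -1},
    {"x": 0.15,"y": -0.13,"z": 0.14,"rx": 0,"ry": 0,"rz": 0.17,"jaw": -1},
    {"x": 0.15,"y": -0.13,"z": 0.14,"rx": 0,"ry": 0,"rz": 0.17,"jaw": -1},
    {"x": 0.15,"y": -0.13,"z": 0.14,"rx": 0,"ry": 0,"rz": 0.17,"jaw": -1},
    {"x": 0.15,"y": -0.13,"z": 0.14,"rx": 0,"ry": 0,"rz": 0.17,"jaw": -1},
    {"x": 0.15,"y": -0.13,"z": 0.14,"rx": 0,"ry": 0,"rz": 0.17,"jaw": -1},
    {"x": 0.15,"y": -0.13,"z": 0.14,"rx": 0,"ry": 0,"rz": 0.17,"jaw": -1},
    {"x": 0.15,"y": -0.13,"z": 0.14,"rx": 0,"ry": 0,"rz": 0.17,"jaw": -1},
    {"x": 0.15,"y": -0.13,"z": 0.14,"rx": 0,"ry": 0,"rz": 0.17,"jaw": -1},
    {"x": 0.15,"y": -0.13,"z": 0.14,"rx": 0,"ry": 0,"rz": 0.17,"jaw": -1}
  ]
}}

```text
clock: 3.02
position: [0.4583, 0.0699, 0.1527]
eef_rot: [-0.143, 0.99, 0.0, 0.0]
force: [0.5, 0.4, -0.2]
gripper_width: 0.0004
finger_force: 0.0
```

```bash
python3 - <<'E'
from h import *
go([.458,.067,.075],-164.3)
p,d=save("wrist","w1")
for l in("flap_press","flap_hinge","button_a_top"):
    for r in bot.recognise(l,"wrist")[:3]: print(l,round(r["confidence"],2),np.round(r["location"],1),onz("wrist",r["location"],.053).round(4))
print("proj press",proj("wrist",[.458,.067,.053]).round(0), proj("wrist",[[.4792,.1126,.04],[.4895,.076,.04],[.4998,.0394,.04]]).round(0).tolist())
E
```

```text
t 3.02 pos [0.4583 0.0699 0.1527] F [ 0.53  0.4  -0.23] x y z [ 0.0022 -0.0055  0.1554] rot [0.     0.0001 0.0022]
flap_press 0.75 [224.6 284. ] [[0.4668 0.0691 0.053 ]]
flap_hinge 0.84 [220.6 284.5] [[0.4636 0.0686 0.053 ]]
proj press [[213. 285.]] [[249.0, 332.0], [248.0, 285.0], [247.0, 237.0]]
```

View pics/w1.png

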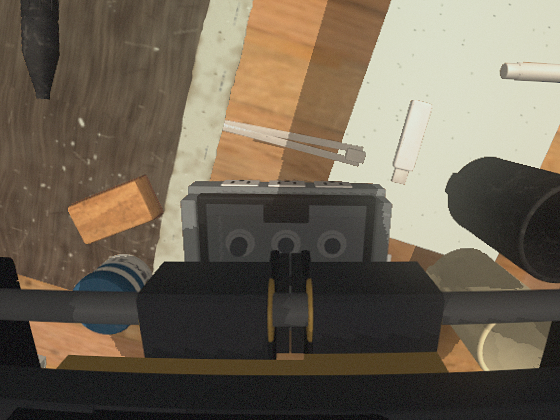

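The patch appears at about (213,286) and the three buttons at about (246, 238/286/332), all where my fit projects them. I'll descend to just above the patch.

{"name": "drive_tool", "arguments": {
  "targets": [
    {"x": 0.002,"y": -0.0055,"z": 0.08,"rx": 0,"ry": 0,"rz": 0,"jaw": -1},
    {"x": 0.002,"y": -0.0055,"z": 0.15,"rx": 0,"ry": 0,"rz": 0,"jaw": -1},
    {"x": 0.002,"y": -0.0055,"z": 0.18,"rx": 0,"ry": 0,"rz": 0,"jaw": -1},
    {"x": 0.002,"y": -0.0055,"z": 0.187,"rx": 0,"ry": 0,"rz": 0,"jaw": -1},
    {"x": 0.002,"y": -0.0055,"z": 0.187,"rx": 0,"ry": 0,"rz": 0,"jaw": -1},
    {"x": 0.002,"y": -0.0055,"z": 0.187,"rx": 0,"ry": 0,"rz": 0,"jaw": -1}
  ]
}}

```text
clock: 3.72
position: [0.459, 0.0674, 0.0599]
eef_rot: [-0.143, 0.99, 0.0, 0.001]
force: [0.1, -0.3, 0.1]
gripper_width: 0.0005
finger_force: 0.0
```

```bash
python3 -c "
from h import *
go([.458,.067,.0475],-164.3)"
```

```text
t 3.72 pos [0.459  0.0674 0.0599] F [ 0.15 -0.29  0.14] x y z [ 0.0021 -0.0002  0.0248] rot [-0.      0.0003  0.002 ]
```

{"name": "drive_tool", "arguments": {
  "targets": [
    {"x": 0.002,"y": 0,"z": 0.008,"rx": 0,"ry": 0,"rz": 0,"jaw": -1},
    {"x": 0.002,"y": 0,"z": 0.014,"rx": 0,"ry": 0,"rz": 0,"jaw": -1},
    {"x": 0.002,"y": 0,"z": 0.018,"rx": 0,"ry": 0,"rz": 0,"jaw": -1},
    {"x": 0.002,"y": 0,"z": 0.022,"rx": 0,"ry": 0,"rz": 0,"jaw": -1},
    {"x": 0.002,"y": 0,"z": 0.025,"rx": 0,"ry": 0,"rz": 0,"jaw": -1},
    {"x": 0.002,"y": 0,"z": 0.025,"rx": 0,"ry": 0,"rz": 0,"jaw": -1},
    {"x": 0.002,"y": 0,"z": 0.025,"rx": 0,"ry": 0,"rz": 0,"jaw": -1}
  ]
}}

```text
clock: 4.3
position: [0.4579, 0.0671, 0.0485]
eef_rot: [-0.143, 0.99, 0.0, 0.001]
force: [-3.5, 0.9, 13.3]
gripper_width: 0.0001
finger_force: 7.1
```

{"name": "drive_tool", "arguments": {
  "targets": [
    {"x": 0,"y": 0,"z": -0.05,"rx": 0,"ry": 0,"rz": 0,"jaw": -1},
    {"x": 0.01,"y": 0,"z": -0.12,"rx": 0,"ry": 0,"rz": 0,"jaw": -1},
    {"x": 0.05,"y": 0,"z": -0.19,"rx": 0,"ry": 0,"rz": 0,"jaw": -1},
    {"x": 0.1,"y": 0,"z": -0.25,"rx": 0,"ry": 0,"rz": 0,"jaw": -1},
    {"x": 0.1,"y": 0,"z": -0.3,"rx": 0,"ry": 0,"rz": 0,"jaw": -1},
    {"x": 0.1,"y": 0,"z": -0.3,"rx": 0,"ry": 0,"rz": 0,"jaw": -1},
    {"x": 0.1,"y": 0,"z": -0.3,"rx": 0,"ry": 0,"rz": 0,"jaw": -1},
    {"x": 0.1,"y": 0,"z": -0.3,"rx": 0,"ry": 0,"rz": 0,"jaw": -1},
    {"x": 0.1,"y": 0,"z": -0.3,"rx": 0,"ry": 0,"rz": 0,"jaw": -1},
    {"x": 0.1,"y": 0,"z": -0.3,"rx": 0,"ry": 0,"rz": 0,"jaw": -1},
    {"x": 0.1,"y": 0,"z": -0.3,"rx": 0,"ry": 0,"rz": 0,"jaw": -1},
    {"x": 0.1,"y": 0,"z": -0.3,"rx": 0,"ry": 0,"rz": 0,"jaw": -1}
  ]
}}

```text
clock: 5.3
position: [0.4089, 0.0525, 0.1958]
eef_rot: [-0.142, 0.99, -0.0, -0.001]
force: [0.3, 0.4, -0.2]
gripper_width: 0.0006
finger_force: 0.0
```

{"name": "drive_tool", "arguments": {
  "targets": [
    {"x": 0,"y": 0,"z": 0,"rx": 0,"ry": 0,"rz": 0,"jaw": -1},
    {"x": 0,"y": 0,"z": 0,"rx": 0,"ry": 0,"rz": 0,"jaw": -1},
    {"x": 0,"y": 0,"z": 0,"rx": 0,"ry": 0,"rz": 0,"jaw": -1},
    {"x": 0,"y": 0,"z": 0,"rx": 0,"ry": 0,"rz": 0,"jaw": -1},
    {"x": 0,"y": 0,"z": 0,"rx": 0,"ry": 0,"rz": 0,"jaw": -1},
    {"x": 0,"y": 0,"z": 0,"rx": 0,"ry": 0,"rz": 0,"jaw": -1},
    {"x": 0,"y": 0,"z": 0,"rx": 0,"ry": 0,"rz": 0,"jaw": -1},
    {"x": 0,"y": 0,"z": 0,"rx": 0,"ry": 0,"rz": 0,"jaw": -1},
    {"x": 0,"y": 0,"z": 0,"rx": 0,"ry": 0,"rz": 0,"jaw": -1},
    {"x": 0,"y": 0,"z": 0,"rx": 0,"ry": 0,"rz": 0,"jaw": -1},
    {"x": 0,"y": 0,"z": 0,"rx": 0,"ry": 0,"rz": 0,"jaw": -1},
    {"x": 0,"y": 0,"z": 0,"rx": 0,"ry": 0,"rz": 0,"jaw": -1}
  ]
}}

```text
clock: 6.3
position: [0.4091, 0.0526, 0.1966]
eef_rot: [-0.142, 0.99, -0.0, 0.0]
force: [-0.3, 0.2, -0.7]
gripper_width: 0.0005
finger_force: 0.0
```

{"name": "drive_tool", "arguments": {
  "targets": [
    {"x": 0,"y": 0,"z": 0,"rx": 0,"ry": 0,"rz": 0,"jaw": -1},
    {"x": 0,"y": 0,"z": 0,"rx": 0,"ry": 0,"rz": 0,"jaw": -1},
    {"x": 0,"y": 0,"z": 0,"rx": 0,"ry": 0,"rz": 0,"jaw": -1},
    {"x": 0,"y": 0,"z": 0,"rx": 0,"ry": 0,"rz": 0,"jaw": -1},
    {"x": 0,"y": 0,"z": 0,"rx": 0,"ry": 0,"rz": 0,"jaw": -1},
    {"x": 0,"y": 0,"z": 0,"rx": 0,"ry": 0,"rz": 0,"jaw": -1},
    {"x": 0,"y": 0,"z": 0,"rx": 0,"ry": 0,"rz": 0,"jaw": -1},
    {"x": 0,"y": 0,"z": 0,"rx": 0,"ry": 0,"rz": 0,"jaw": -1},
    {"x": 0,"y": 0,"z": 0,"rx": 0,"ry": 0,"rz": 0,"jaw": -1},
    {"x": 0,"y": 0,"z": 0,"rx": 0,"ry": 0,"rz": 0,"jaw": -1},
    {"x": 0,"y": 0,"z": 0,"rx": 0,"ry": 0,"rz": 0,"jaw": -1},
    {"x": 0,"y": 0,"z": 0,"rx": 0,"ry": 0,"rz": 0,"jaw": -1}
  ]
}}

```text
clock: 7.3
position: [0.409, 0.0526, 0.1965]
eef_rot: [-0.142, 0.99, -0.0, -0.0]
force: [0.1, -0.4, 0.1]
gripper_width: 0.0004
finger_force: 0.0
```

```bash
python3 - <<'E'
from h import *
go([.4895,.076,.075],-164.3)
save("wrist","w2"); p,d=bot.camera("wrist"); c=bot.calibration("wrist")
for r in bot.recognise("button_a_top","wrist")[:5]:
    l=np.array(r["location"]); i=l.round().astype(int); dd=np.median(d[i[0]-2:i[0]+3,i[1]-2:i[1]+3])
    print(round(r["confidence"],2),l.round(1),world("wrist",l,dd,c).round(4))
pj=proj("wrist",[[.4792,.1126,.04],[.4895,.076,.04],[.4998,.0394,.04]]); print(pj.round(0).tolist())
for q in pj.round().astype(int): print([world("wrist",[q[0]+a,q[1]],d[q[0]+a,q[1]],c)[0,2].round(4) for a in range(-6,7)])
p,d=save("top","top2")
im=cv2.imread("pics/top2.png")[140:300,200:410]; cv2.imwrite("pics/top2c.png",cv2.resize(im,None,fx=3.7,fy=3.7,interpolation=cv2.INTER_CUBIC))
E
```

```text
t 7.3 pos [0.409  0.0526 0.1965] F [ 0.12 -0.38  0.08] x y z [-0.1676 -0.0005  0.2431] rot [-0.     -0.      0.0019]
[[282.0, 328.0], [282.0, 288.0], [281.0, 249.0]]
[np.float64(0.2802), np.float64(0.2809), np.float64(0.2808), np.float64(0.2813), np.float64(0.2822), np.float64(0.2823), np.float64(0.2826), np.float64(0.2831), np.float64(0.2838), np.float64(0.2844), np.float64(0.2839), np.float64(0.2863), np.float64(0.2853)]
[np.float64(0.2218), np.float64(0.2223), np.float64(0.2224), np.float64(0.2207), np.float64(0.2208), np.float64(0.2206), np.float64(0.2211), np.float64(0.2214), np.float64(0.2212), np.float64(0.2221), np.float64(0.2221), np.float64(0.2302), np.float64(0.2307)]
[np.float64(0.2796), np.float64(0.2793), np.float64(0.2808), np.float64(0.2809), np.float64(0.2821), np.float64(0.2826), np.float64(0.2822), np.float64(0.2835), np.float64(0.2834), np.float64(0.2831), np.float64(0.2843), np.float64(0.2849), np.float64(0.284)]
```

View pics/w2.png

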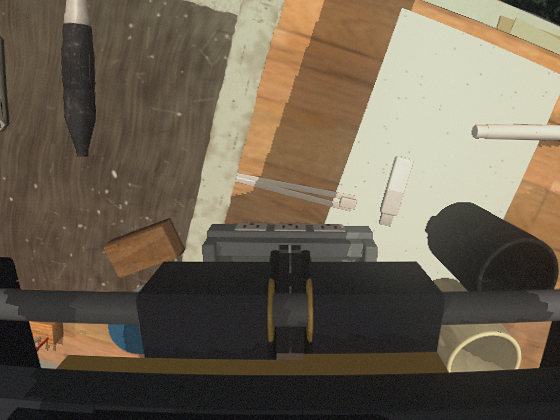

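View pics/top2c.png

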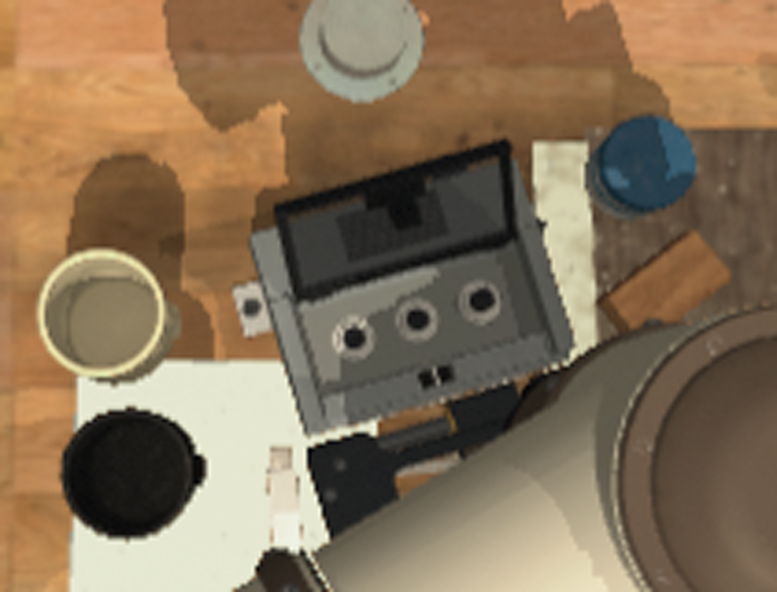

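The flap stands open in the top view (free edge at crop row ~150–200) and all three buttons are visible at crop (354,338), (417,319), (482,300). The wrist view is blocked by the gripper. I'll measure button heights from the top and scene depth and zoom in on the scene.

```bash
python3 - <<'E'
from h import *
B=np.array([[.4792,.1126,.04],[.4895,.076,.04],[.4998,.0394,.04]])
for n in("top","scene"):
    D=[]
    for k in range(4):
        p,d=bot.camera(n); D.append(d)
    d=np.median(D,0); cv2.imwrite(f"pics/{n}3.png",p[:,:,::-1])
    rr,cc=np.nonzero(d>0); W=world(n,np.c_[rr,cc],d[rr,cc])
    for b in B:
        m=np.hypot(*(W[:,:2]-b[:2]).T)<.006
        print(n,b[:2],m.sum(),np.sort(W[m,2]).round(4)[-14:])
    u=(W[:,:2]-[.502,.0795])@np.array([[.963,-.271],[.271,.963]])
    m=(abs(u[:,1])<.06)&(u[:,0]>0)&(u[:,0]<.1)&(W[:,2]<.15); print("flap edge z",np.percentile(W[m,2],[90,99]).round(3))
    for r in bot.recognise("button_a_top",n)[:5]: print(n,round(r["confidence"],2),np.round(r["location"],1))
q=proj("scene",B).round().astype(int); print(q.tolist()); c=q.mean(0).astype(int)
im=cv2.imread("pics/scene3.png")[c[0]-35:c[0]+35,c[1]-55:c[1]+55]; cv2.imwrite("pics/scene3c.png",cv2.resize(im,None,fx=7,fy=7,interpolation=cv2.INTER_CUBIC))
E
```

```text
top [0.4792 0.1126] 23 [0.0348 0.0348 0.0348 0.0352 0.0353 0.0353 0.0354 0.0354 0.0354 0.0355
 0.0356 0.0357 0.0357 0.0365]
top [0.4895 0.076 ] 24 [0.0342 0.0344 0.0344 0.0344 0.0347 0.0347 0.0349 0.0354 0.0354 0.0354
 0.0355 0.0356 0.0358 0.0362]
top [0.4998 0.0394] 26 [0.0432 0.0432 0.0434 0.0434 0.0436 0.0436 0.0437 0.0437 0.0438 0.044
 0.044  0.0443 0.0446 0.0448]
flap edge z [0.101 0.106]
scene [0.4792 0.1126] 27 [0.0363 0.0364 0.0364 0.0365 0.0366 0.0366 0.0366 0.0368 0.0369 0.037
 0.037  0.0371 0.0371 0.0372]
scene [0.4895 0.076 ] 23 [0.0362 0.0363 0.0366 0.0366 0.0367 0.0368 0.0368 0.0368 0.037  0.0371
 0.0372 0.0374 0.0375 0.0375]
scene [0.4998 0.0394] 26 [0.0445 0.0447 0.0447 0.0449 0.045  0.0451 0.0451 0.0455 0.0456 0.0456
 0.0456 0.0458 0.046  0.046 ]
flap edge z [0.096 0.107]
[[242, 288], [245, 309], [248, 331]]
```

View pics/scene3c.png

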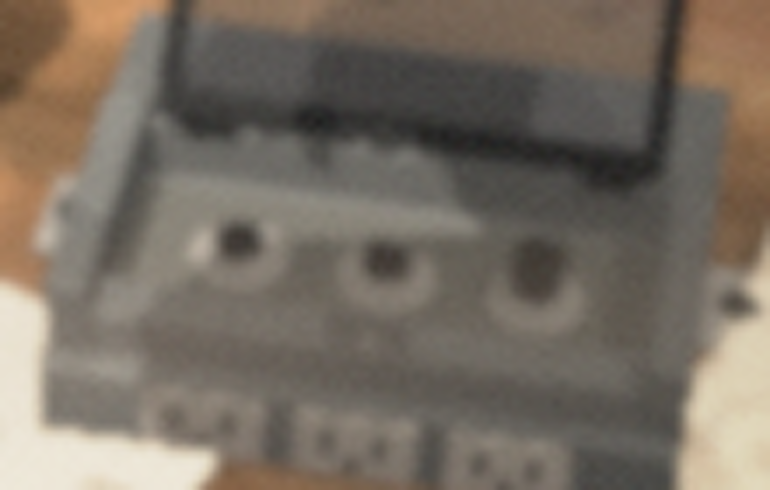

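The right-hand button (y −38, world (0.4998, 0.0394)) reads 44 mm against 35–36 mm for the other two, so that one has tripped. The flap is up at its full 103 mm.

```bash
python3 -c "
from h import *
go([.4998,.0394,.06],-164.3)"
```

```text
t 8.0 pos [0.4091 0.0526 0.1965] F [-0.17 -0.32  0.57] x y z [-0.1667 -0.0765  0.2731] rot [-0.     -0.      0.0019]
```

{"name": "drive_tool", "arguments": {
  "targets": [
    {"x": -0.06,"y": -0.03,"z": 0,"rx": 0,"ry": 0,"rz": 0,"jaw": -1},
    {"x": -0.12,"y": -0.055,"z": 0,"rx": 0,"ry": 0,"rz": 0,"jaw": -1},
    {"x": -0.16,"y": -0.073,"z": 0.02,"rx": 0,"ry": 0,"rz": 0,"jaw": -1},
    {"x": -0.167,"y": -0.0765,"z": 0.08,"rx": 0,"ry": 0,"rz": 0,"jaw": -1},
    {"x": -0.167,"y": -0.0765,"z": 0.15,"rx": 0,"ry": 0,"rz": 0,"jaw": -1},
    {"x": -0.167,"y": -0.0765,"z": 0.22,"rx": 0,"ry": 0,"rz": 0,"jaw": -1},
    {"x": -0.167,"y": -0.0765,"z": 0.26,"rx": 0,"ry": 0,"rz": 0,"jaw": -1},
    {"x": -0.167,"y": -0.0765,"z": 0.273,"rx": 0,"ry": 0,"rz": 0,"jaw": -1},
    {"x": -0.167,"y": -0.0765,"z": 0.273,"rx": 0,"ry": 0,"rz": 0,"jaw": -1},
    {"x": -0.167,"y": -0.0765,"z": 0.273,"rx": 0,"ry": 0,"rz": 0,"jaw": -1}
  ]
}}

```text
clock: 8.83
position: [0.5009, 0.0397, 0.0609]
eef_rot: [-0.143, 0.99, -0.0, 0.001]
force: [0.6, -0.1, 1.4]
gripper_width: 0.0005
finger_force: 0.0
```

```bash
python3 -c "
from h import *
go([.4998,.0394,.0355],-164.3)"
```

```text
t 8.83 pos [0.5009 0.0397 0.0609] F [ 0.6  -0.13  1.35] x y z [0.0023 0.0001 0.0507] rot [-0.0001  0.0002  0.002 ]
```

{"name": "drive_tool", "arguments": {
  "targets": [
    {"x": 0.002,"y": 0,"z": 0.012,"rx": 0,"ry": 0,"rz": 0,"jaw": -1},
    {"x": 0.002,"y": 0,"z": 0.024,"rx": 0,"ry": 0,"rz": 0,"jaw": -1},
    {"x": 0.002,"y": 0,"z": 0.033,"rx": 0,"ry": 0,"rz": 0,"jaw": -1},
    {"x": 0.002,"y": 0,"z": 0.04,"rx": 0,"ry": 0,"rz": 0,"jaw": -1},
    {"x": 0.002,"y": 0,"z": 0.046,"rx": 0,"ry": 0,"rz": 0,"jaw": -1},
    {"x": 0.002,"y": 0,"z": 0.051,"rx": 0,"ry": 0,"rz": 0,"jaw": -1},
    {"x": 0.002,"y": 0,"z": 0.051,"rx": 0,"ry": 0,"rz": 0,"jaw": -1},
    {"x": 0.002,"y": 0,"z": 0.051,"rx": 0,"ry": 0,"rz": 0,"jaw": -1}
  ]
}}

```text
clock: 9.5
position: [0.4997, 0.0395, 0.0363]
eef_rot: [-0.143, 0.99, -0.0, 0.001]
force: [-3.7, 0.7, 13.5]
gripper_width: 0.0004
finger_force: 6.7
```

It bottomed out at z = 36 mm with 13 N. Now I lift away and check.

{"name": "drive_tool", "arguments": {
  "targets": [
    {"x": 0,"y": 0,"z": -0.04,"rx": 0,"ry": 0,"rz": 0,"jaw": -1},
    {"x": 0,"y": 0,"z": -0.11,"rx": 0,"ry": 0,"rz": 0,"jaw": -1},
    {"x": 0,"y": 0,"z": -0.18,"rx": 0,"ry": 0,"rz": 0,"jaw": -1},
    {"x": 0.03,"y": 0,"z": -0.25,"rx": 0,"ry": 0,"rz": 0,"jaw": -1},
    {"x": 0.09,"y": 0.03,"z": -0.3,"rx": 0,"ry": 0,"rz": 0,"jaw": -1},
    {"x": 0.16,"y": 0.07,"z": -0.32,"rx": 0,"ry": 0,"rz": 0,"jaw": -1},
    {"x": 0.2,"y": 0.07,"z": -0.32,"rx": 0,"ry": 0,"rz": 0,"jaw": -1},
    {"x": 0.2,"y": 0.07,"z": -0.32,"rx": 0,"ry": 0,"rz": 0,"jaw": -1},
    {"x": 0.2,"y": 0.07,"z": -0.32,"rx": 0,"ry": 0,"rz": 0,"jaw": -1}
  ]
}}

```text
clock: 10.25
position: [0.3925, 0.0445, 0.1949]
eef_rot: [-0.143, 0.99, 0.0, 0.001]
force: [1.2, 0.3, -0.9]
gripper_width: 0.0004
finger_force: 0.0
```

```bash
python3 - <<'E'
from h import *
B=np.array([[.4792,.1126],[.4895,.076],[.4998,.0394]])
for n in("top","scene"):
    p,d=save(n,n+"4")
    rr,cc=np.nonzero(d>0); W=world(n,np.c_[rr,cc],d[rr,cc])
    for b in B:
        m=np.hypot(*(W[:,:2]-b).T)<.006; print(n,m.sum(),np.percentile(W[m,2],[50,90]).round(4))
    u=(W[:,:2]-[.502,.0795])@np.array([[.963,-.271],[.271,.963]])
    m=(abs(u[:,1])<.06)&(u[:,0]>0)&(u[:,0]<.1)&(W[:,2]<.15); print("flap",np.percentile(W[m,2],[90,99]).round(3))
E
```

```text
top 22 [0.0348 0.0365]
top 25 [0.035  0.0367]
top 25 [0.0351 0.0371]
flap [0.101 0.107]
scene 22 [0.0363 0.0377]
scene 24 [0.0369 0.0385]
scene 25 [0.036  0.0374]
flap [0.095 0.108]
```

View pics/top4.png

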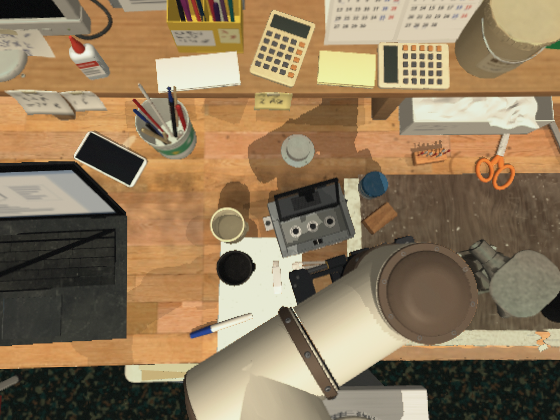

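All three buttons now read about 36 mm. The flap is open (around (308,198)), the bystanders are where they were, and the arm is clear.

```bash
python3 -c "
from rig import bot
print(bot.sign_off())"
```

```text
the job is handed in; nothing more can be done
None
```

The job is done and handed in: one press released the flap and it stayed open, the tripped right-hand button is pushed fully in, and nothing around the unit was moved.

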